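# Lock the width gauge into a strap jig

## Robot

A 6-joint arm with a two-finger parallel gripper is mounted at the origin on the work surface. World frame = base frame: x ahead of the robot, y to its left, z up, the work surface at z = 0. Lengths are in m, angles in rad, forces in N, time in s.
With the tool pointing down it reaches from about 0.35 to 0.8 m from the base axis. Payload 7.3 kg.
Tool frame: the origin (TCP) lies on the centre line of the jaws, within the pads' length; the fingertips stand arm.tips_ahead ahead of it and the grasp point (between the pads) lies 5 mm behind it (arm.tips_ahead is the distance from the TCP to the fingertips, in m); z points along the fingers, y is the line along which they close (so a half turn about z gives the same grasp; the last joint's range is limited). The gripper opens to 85 mm and grips with 20 to 120 N. Pads are 22 mm wide; open, the fingers measure 114 mm over their backs; the gripper's body (76 mm by 85 mm) begins 54 mm behind the grasp point. The pads swing forward as they close: fully open they stand 13 mm farther back than shut.
Start: joints at [-1.449, 0.342, 1.524, -0, 1.275, -0.146], TCP at [0.139, -0.506, 0.245] pointing down, gripper open.
Joint ranges: [-2.53, 2.53], [-0.77, 2.02], [0.04, 2.7], [-1, 4.14], [0.28, 2.66], [-3.11, 3.11]. Speed limits (rad/s): [2.57, 2.57, 3.14, 3.14, 3.14, 3.14].

## Interface

Orientations are given as a unit quaternion [w, x, y, z].
In Python, from bench import arm gives the robot as it stands. The module is installed in compiled form; this text tells all that it offers.
- The arm moves only by the shell command python3 -m creep 'ROWS' [FORCE]. ROWS is JSON, a list of rows, each a list of 3 entries, a list of its own where there are three numbers: the shift along the world's x, y, z in mm, then the turn, a rotation vector about the world's x, y, z in rad, then the opening, from 0 (shut) to 1 (fully open). In form: [[[dx, dy, dz], [ax, ay, az], fingers], ...]. A call has 1 to 12 rows; each row shifts and turns the commanded pose from where the row before left it; what a row does not reach is not made up. A row lasts 1/10 s, in which the tool goes at most 50 mm and 8.59 degrees, less where a joint would pass 70% of its speed; a pose out of reach is approached as far as the arm can. A call is refused whole if a number of a shift passes 50 or a number of a turn 0.15, either way. A call with a gripper value outside its range is refused whole. The fingers move at their own pace and stop on an object; FORCE is the grip in N (left out, the last holds). Time passes only in rows, so rows that do not move let the fingers close. It gives the time, the measured TCP pose, the force, the opening and the grip force at its end, in the units of the state.
- arm.state(): the state, without advancing time (a new reading comes with each control period).
- arm.read_camera(name): name is "scene" or "top"; returns the picture (420x560x3 uint8, red, green, blue); there is no depth.
- arm.camera_info(name): a dict with "vfov" (degrees; the focal length in pixels is half the picture's height over the tangent of half this angle, whatever the lens; pixels are square), "cx", "cy" (the principal point, pixels), "cam_to_world" (4x4, takes a point from camera to world coordinates). Camera axes: x right, y down, z forward; pixel columns grow to the right and rows downward; lengths in m; the calibration is good to about 2 mm. A picture is of the moment at which its call begins. camera_info takes no time and is no camera call.
- arm.sign_off(): hands the job in; it is judged then, once.
Trained networks look in the newest picture that a camera, given by its name, has taken for a name from the list of things; names that differ only in an ending like _2 or _b are one class to them, and where a whole thing is asked for, a point or a joint stands for the part that bears it (a point fixed in the world has none). Each returns a list of dicts, best first, with "conf" (0 to 1); they miss things now and then, are a little off and sometimes report something else, mostly with a low value. They report only what shows in the picture. A call takes as long as a camera call. They do not tell look-alikes from the thing itself.
- arm.outline_of(camera, thing): "region" (420x560 bool, what is visible of it) and "location" ([column, row] in pixels, amid what is visible of it).
- arm.mark_of(camera, thing): "location" ([column, row] in pixels: a listed point, or the origin of a listed thing).
The state is a dict: "clock": time; "q": joint angles; "qvel": joint speeds; "joint_torque": joint torques, N m; "ee_pos": TCP position; "ee_rot": TCP orientation; "wrist_force": force on the tool from outside, world axes, zero at the start; "moment": the same for the moment, N m; "grip_width": opening from 0.0 (shut) to 1.0 (fully open); "grasp_force": force on a finger pad.
Only numpy, scipy, OpenCV 4.12 (cv2) and the standard library are available. Lean on these libraries where they do the work, as an engineer would, in place of code of your own. Each camera call takes 0.05 s, during which the arm holds its last target. There are 200 camera calls.

## Task

Push the brass gauge bar, hole end first, fully home into the slot of the strap jig. Then lock it with the red knob: back the knob anticlockwise until its thread start clicks and it drops part of the way (a light press or letting go lets it drop), then turn it clockwise until it is screwed fully down. Let go of everything, and leave the mallet, the jar and the pricking iron where they are.

Things in the scene. Friction and masses are not known exactly. Their poses are not given: they have to be found in the camera images.
- jig: Fixed strap jig: wooden base plate 90 (x) by 204 (y) by 10 mm, two aluminium cheeks with a slot between, a steel bridge and boss over the slot's inner end. Origin on the table, on the vertical knob axis; z up. The slot runs along y, centred on x = 0; its mouth faces -y, the bar goes in along +y. End stop face at y = +14 mm. Bridge: y -26 to +34 mm, z 30 to 38 mm.
- slot_mouth (a point): Middle of the slot's flared mouth at floor level (jig x 0, y -66, z 10 mm); axes as the jig's. Slot 30 mm wide, floor = top of the base plate, which runs out to y = -170 mm in front of the mouth. Cheeks: x 15 to 29 mm each side, z 10 to 30 mm, parallel from y = -50 mm to the end stop; before them lead-ins flare to about 40 mm wide at y = -66 mm.
- boss_top (a point): Centre of the top face of the steel boss (43 mm diameter, 38 to 70 mm over the table), on the knob axis, 70 mm over the table. Fixed, axes as the jig's. The thread is hidden inside it.
- gauge: Loose brass gauge bar 140 (x) by 28 (y) by 16 mm (z), 0.34 to 0.53 kg, flat on the table. Origin: centre of its underside. The +x end is the front, with the locking hole. Two dark lines bound the grip zone, x = -64 to -26 mm, which stays outside the slot. Fully home, the front face meets the end stop, its x is the jig's +y, and its hole lies under the knob's pin.
- gauge_hole (a point): Centre of the 14 mm square locking hole through the bar, on its top face: bar x = +56 mm (14 mm from the front face), z = 16 mm; axes as the bar's.
- spindle (a joint): Height of the captive knob and its pin over fully down, m: about 0.016 at first (riding on the thread's land), 0.008 after the click, 0 screwed down. Cannot be lifted past 0.018; falls by its own 0.2 kg. Pin 9 mm in diameter, round end; tip 32 mm over the table at first, 24 after the click, 16 when down (in the bar's hole). A bar not home holds it up; after the click the pin bars the slot.
- knob_top (a point): Centre of the top face of the round ribbed red knob, 50 mm in diameter, 32 mm tall, axis vertical; top 120 mm over the table at first, 112 after the click, 104 fully down. A white line along this point's +x shows its turning, which says nothing of where the thread start is. Any grip across the diameter turns it; free turning needs under 0.15 N m.
- knob_base (a point): Centre of the knob's underside, axes as knob_top. THREAD, from above: the start lies 0.5 to 2.1 rad anticlockwise of the first position. Over it the knob drops 8 mm if let fall or pressed with a few N (not if held up in a grip); a hard stop follows 0.5 rad on. Clockwise from the land only jams. Once dropped fully, 2 to 2.6 rad clockwise draws it down 8 mm (4 mm per rad) to a stop.
- mallet: Bystander: lying mallet with wooden handle and white head, about 0.4 kg. Leave alone.
- jar: Bystander: closed jar, 60 mm in diameter, 70 mm tall. Leave alone.
- prong: Bystander: lying steel pricking iron, 112 mm long, 12 mm high. Leave alone.
Mind the look-alikes: they are no part of the job. Several things look just like the gauge: the one meant starts farthest to the robot's right.

How it is judged:
On the way, in this order (a step that is already met when the one before it is completed fails the run):
1. the gauge bar is pushed fully home in the slot, hole under the pin (y of gauge_hole in the frame of jig above -0.002 m and horizontal distance between gauge_hole and boss_top below 0.0025 m and height (world z) of gauge below 0.013 m and value of joint spindle above 0.013 m), for 0.1 s.
2. the knob has clicked over its thread start and dropped (value of joint spindle between 0.004 and 0.0105 m), for 0.05 s.
At the end, for the whole second after the job is handed in: The knob is screwed down to within 1.8 mm of fully down, the gauge bar lies flat in the slot, lined up with it within 0.06 rad, its hole within 3 mm of the knob axis, at rest, and the gripper touches nothing (value of joint spindle below 0.0018 m and horizontal distance between gauge_hole and boss_top below 0.003 m and height (world z) of gauge below 0.013 m and angle between the x axis of gauge and the y axis of jig, either way round below 0.06 rad and linear speed of gauge below 0.01 m/s and contact force between the fingers and anything else below 0.1 N).
It fails at once if the mallet was disturbed (moved over 15 mm) (distance of mallet from where it was at the start of the episode above 0.015 m).
It fails at once if the jar was disturbed (moved over 15 mm) (distance of jar from where it was at the start of the episode above 0.015 m).
It fails at once if the pricking iron was disturbed (moved over 15 mm) (distance of prong from where it was at the start of the episode above 0.015 m).
It also fails if it takes over 72 s, if anything falls off the work surface, if the arm or the gripper's body presses on something with over 40 N, if the wrist force passes 120 N, or if a joint passes its speed limit or range.

## Working session

There is one attempt and no reset: what is moved stays moved. The work goes in short steps, Python scripts to look and compute and a shell command to move; the robot and the scene stay as the last step left them, time stands still between calls to the robot, and variables do not carry over. Pictures are saved under pics/ and viewed, at most 10 in all, crops included, and the job is handed in when it is done.

```bash
mkdir -p pics; cat > h.py <<'E'
import numpy as np,cv2
from bench import arm
def ray(cam,px,z):
    i=arm.camera_info(cam);f=210/np.tan(np.radians(i["vfov"])/2);T=np.array(i["cam_to_world"])
    d=T[:3,:3]@np.array([(px[0]-i["cx"])/f,(px[1]-i["cy"])/f,1]);o=T[:3,3]
    return o+d*(z-o[2])/d[2]
def snap(cam,name):
    p=arm.read_camera(cam);cv2.imwrite(f"pics/{name}.png",cv2.cvtColor(p,cv2.COLOR_RGB2BGR));return p
E
python3 - <<'E'
from h import *
np.set_printoptions(precision=4,suppress=True)
print(arm.tips_ahead,arm.state())
for c in("top","scene"):
    snap(c,c+"0");print(c,arm.camera_info(c))
    for t,z in(("gauge",0),("gauge_hole",.016),("boss_top",.07),("knob_top",.12),("slot_mouth",.01),("jig",0),("mallet",0.02),("jar",0),("prong",0)):
        for m in arm.mark_of(c,t)[:5]: print(c,t,round(m["conf"],2),np.array(m["location"]),ray(c,m["location"],z))
E
```

```text
0.014 {'clock': 0.0, 'q': array([-1.449 ,  0.3428,  1.525 ,  0.    ,  1.2754, -0.146 ]), 'qvel': array([ 0.0001, -0.0007, -0.0011,  0.0001, -0.0001, -0.0009]), 'joint_torque': array([ -0.0015, -43.3686, -24.6011,  -0.0002,   0.008 ,   0.    ]), 'ee_pos': array([ 0.1389, -0.5059,  0.2446]), 'ee_rot': array([-0.0008,  0.991 ,  0.1335,  0.    ]), 'wrist_force': array([-0.5561,  0.5929, -0.4047]), 'moment': array([ 0.0278,  0.0424, -0.0196]), 'grasp_force': 0.0, 'grip_width': 1.0004594631449486}
top {'vfov': 43.491937235976515, 'cx': 277.82411295398055, 'cy': 210.79250616005885, 'cam_to_world': array([[ 0.0956, -0.9715,  0.217 ,  0.3363],
       [-0.9954, -0.0933,  0.0208,  0.0126],
       [ 0.0001, -0.218 , -0.9759,  1.2061],
       [ 0.    ,  0.    ,  0.    ,  1.    ]])}
top gauge 0.91 [254.8 290.8] [0.4143 0.0725 0.    ]
top gauge 0.83 [420.3 265.2] [ 0.5084 -0.2993  0.    ]
top gauge_hole 0.77 [335.3 328.5] [ 0.3482 -0.1137  0.016 ]
top gauge_hole 0.71 [251.  268.9] [0.4612 0.0855 0.016 ]
top gauge_hole 0.6 [396.8 263.8] [ 0.5042 -0.2421  0.016 ]
top boss_top 0.62 [219.6 202.1] [0.59
[... 825 characters left out ...]
 -0.2973  0.    ]
scene gauge_hole 0.95 [199.8 277.5] [ 0.4954 -0.2283  0.016 ]
scene gauge_hole 0.9 [185.5 220.5] [ 0.3519 -0.1116  0.016 ]
scene gauge_hole 0.76 [258.9 189.1] [0.4669 0.0909 0.016 ]
scene boss_top 0.78 [307.9 181.6] [0.5922 0.1605 0.07  ]
scene boss_top 0.23 [248.6 344.8] [ 0.7223 -0.3155  0.07  ]
scene knob_top 0.8 [309.  171.3] [0.5932 0.1617 0.12  ]
scene slot_mouth 0.7 [297.5 207.6] [0.5952 0.1023 0.01  ]
scene jig 0.85 [308.  193.2] [0.5913 0.1668 0.    ]
scene jig 0.7 [307.2 182.1] [ 0.5682  0.1993 -0.    ]
scene mallet 0.57 [247.4 346.9] [ 0.7116 -0.3115  0.02  ]
scene jar 0.86 [341.5 269.5] [0.7987 0.0065 0.    ]
scene prong 0.46 [350.6 149.4] [0.6168 0.3781 0.    ]
```

View pics/top0.png

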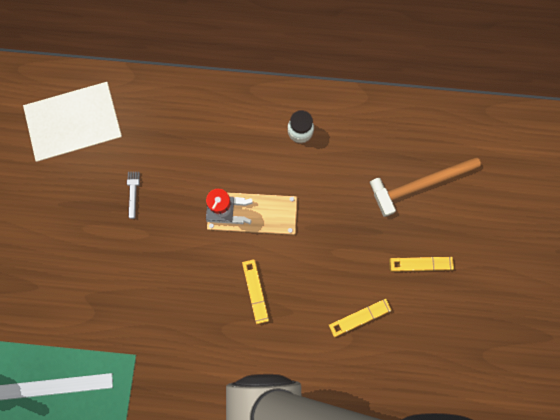

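View pics/scene0.png

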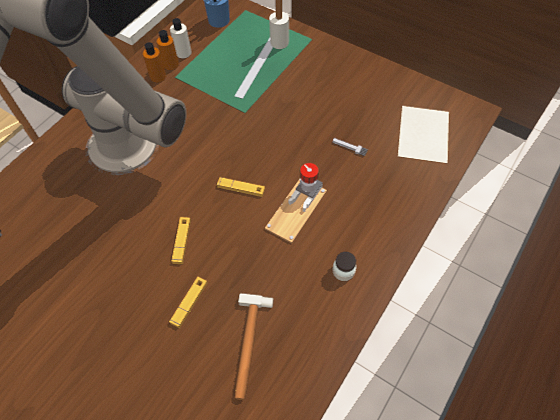

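```bash
python3 - <<'E'
from h import *
np.set_printoptions(precision=4,suppress=True)
def rect(c,reg,z):
    cs=max(cv2.findContours(reg.astype(np.uint8),0,1)[0],key=cv2.contourArea)[:,0]
    P=np.array([ray(c,p,z)[:2] for p in cs.astype(float)])*1000
    r=cv2.minAreaRect(P.astype(np.float32)); return r, cv2.boxPoints(r)
for c in("top","scene"):
    p=arm.read_camera(c)
    for o in arm.outline_of(c,"gauge")[:4]:
        r,b=rect(c,o["region"],.008);print(c,"gauge",round(o["conf"],2),r)
    hsv=cv2.cvtColor(p,cv2.COLOR_RGB2HSV)
    for o in arm.outline_of(c,"jig")[:1]:
        r,b=rect(c,o["region"],.01);print(c,"jig",round(o["conf"],2),r,b)
        m=o["region"]
        ys,xs=np.where(m);s=p[ys.min()-5:ys.max()+6,xs.min()-5:xs.max()+6]
        cv2.imwrite(f"pics/jig_{c}.png",cv2.cvtColor(cv2.resize(s,None,fx=6,fy=6,interpolation=2),cv2.COLOR_RGB2BGR)); print(xs.min()-5,ys.min()-5,s.shape)
E
```

```text
top gauge 0.76 ((378.1529235839844, -165.73965454101562), (29.547101974487305, 139.43923950195312), 29.569782257080078)
top gauge 0.67 ((510.9308776855469, -297.5279846191406), (30.88611602783203, 144.0032501220703), 7.61051607131958)
top gauge 0.62 ((414.2223205566406, 72.67594909667969), (140.81875610351562, 28.31061363220215), 19.14606285095215)
top gauge 0.6 ((593.521484375, 100.7574691772461), (95.87322235107422, 208.8563995361328), 2.631995677947998)
top jig 0.61 ((592.947998046875, 100.8700942993164), (90.99237823486328, 207.9715576171875), 2.255972385406494) [[543.3937 202.9844]
 [551.5804  -4.826 ]
 [642.5023  -1.2442]
 [634.3156 206.5662]]
201 188 (51, 100, 3)
scene gauge 0.92 ((374.968017578125, -164.56394958496094), (32.6602897644043, 146.39999389648438), 30.15779685974121)
scene gauge 0.88 ((410.08697509765625, 72.71011352539062), (143.06507873535156, 42.518428802490234), 18.427488327026367)
scene gauge 0.76 ((507.89678955078125, -297.0887451171875), (33.99116134643555, 142.9073486328125), 7.41658353805542)
scene jig 0.87 ((592.2487182617188, 103.24044036865234), (94.37211608886719, 224.69686889648438), 2.2412662506103516) [[540.7051 213.6576]
 [549.4924 -10.8674]
 [643.7924  -7.1767]
 [635.005  217.3483]]
260 175 (73, 71, 3)
```

View pics/jig_top.png

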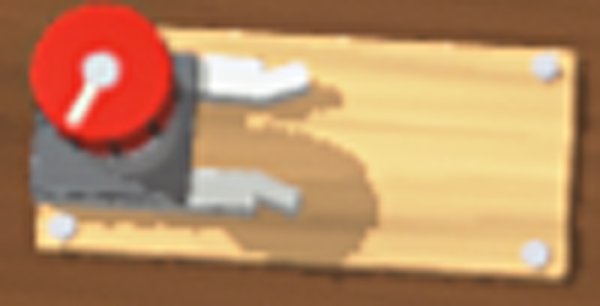

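```bash
python3 -m creep '[[[38,16,-10],[0,0,0.143],1],[[38,16,-10],[0,0,0.143],1],[[38,16,-10],[0,0,0.143],1],[[38,16,-10],[0,0,0.143],1],[[38,17,-10],[0,0,0.143],1],[[38,17,-10],[0,0,0.143],1],[[37,17,-10],[0,0,0.143],1],[[37,17,-10],[0,0,0.143],1],[[37,16,-10],[0,0,0.143],1],[[37,16,-10],[0,0,0.147],1],[[0,0,-20],[0,0,0],1],[[0,0,0],[0,0,0],1]]' 60; python3 - <<'E'
from h import *
from scipy.spatial.transform import Rotation as R
s=arm.state();q=s["ee_rot"];print(s["q"],R.from_quat(np.r_[q[1:],q[0]]).as_matrix().round(3),s["ee_pos"],s["wrist_force"])
p=arm.read_camera("scene");cv2.imwrite("pics/a.png",cv2.cvtColor(cv2.resize(p[200:380,80:320],None,fx=3,fy=3),cv2.COLOR_RGB2BGR))
E
```

```text
clock: 2.5
ee_pos: [0.5146, -0.3404, 0.1224]
ee_rot: [-0.003, 0.659, 0.752, -0.0]
wrist_force: [0.2, 0.6, -0.3]
grip_width: 0.998
grasp_force: 0.0
[-7.08552197e-01  6.23465881e-01  1.41299114e+00 -3.20830470e-05
  1.11065857e+00 -8.41437909e-01] [[-0.133  0.991 -0.004]
 [ 0.991  0.133  0.004]
 [ 0.004 -0.004 -1.   ]] [ 0.51455319 -0.34037246  0.12237364] [ 0.18422036  0.59266622 -0.2775578 ]
```

View pics/a.png

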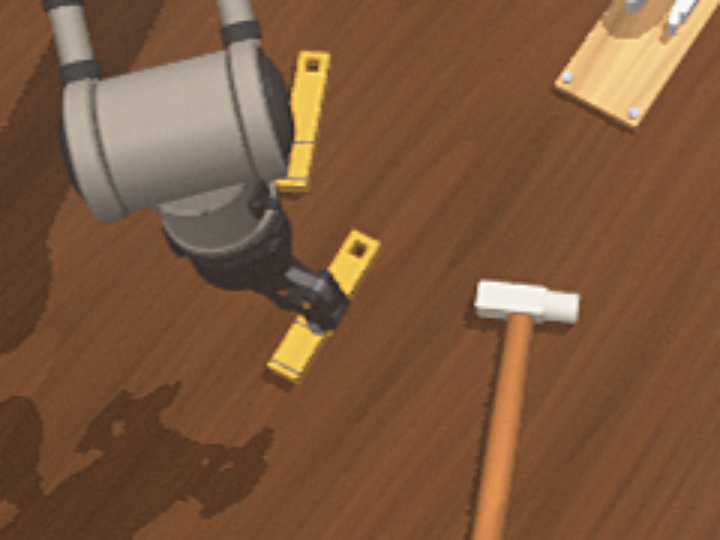

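The picture shows the open gripper hovering over the right-hand bar (crop about (315,310)), lined up with it; the mallet (crop x about 480–575) is well clear. Next I lower and grip.

```bash
python3 -m creep '[[[0,0,-30],[0,0,0],1],[[0,0,-30],[0,0,0],1],[[0,0,-25],[0,0,0],1],[[0,0,-15],[0,0,0],1],[[0,0,-6],[0,0,0],1],[[0,0,0],[0,0,0],1],[[0,0,0],[0,0,0],0],[[0,0,0],[0,0,0],0],[[0,0,0],[0,0,0],0],[[0,0,0],[0,0,0],0],[[0,0,0],[0,0,0],0],[[0,0,0],[0,0,0],0]]' 80
```

```text
clock: 3.75
ee_pos: [0.5156, -0.3426, 0.0204]
ee_rot: [0.001, 0.659, 0.752, 0.0]
wrist_force: [0.7, 1.1, 5.3]
grip_width: 0.299
grasp_force: 79.6
```

```bash
python3 -m creep '[[[0,0,20],[0,0,0],0],[[0,0,25],[0,0,0],0],[[8,35,0],[0,0,-0.01],0],[[10,35,0],[0,0,-0.01],0],[[10,35,0],[0,0,-0.01],0],[[10,35,0],[0,0,-0.01],0],[[10,35,0],[0,0,-0.01],0],[[10,35,0],[0,0,-0.01],0],[[10,35,0],[0,0,-0.01],0],[[10,35,0],[0,0,-0.01],0],[[7,28,0],[0,0,-0.01],0],[[0,0,0],[0,0,0],0]]' 80; python3 - <<'E'
from h import *
from scipy.spatial.transform import Rotation as R
s=arm.state();q=s["ee_rot"];M=R.from_quat(np.r_[q[1:],q[0]]).as_matrix();print(s["ee_pos"],M.round(3))
pz=s["ee_pos"][2]
for c in("top","scene"):
    p=snap(c,"b_"+c)
    for o in arm.mark_of(c,"gauge_hole")[:4]: print(c,"hole",round(o["conf"],2),o["location"],ray(c,o["location"],pz-.019+.016).round(4))
    for t,z in(("boss_top",.07),("knob_top",.12),("slot_mouth",.01)):
        for o in arm.mark_of(c,t)[:1]: print(c,t,round(o["conf"],2),o["location"],ray(c,o["location"],z).round(4))
p=cv2.imread("pics/b_top.png");a=cv2.resize(p[170:270,190:340],None,fx=5,fy=5);cv2.imwrite("pics/b2.png",a)
E
```

```text
clock: 4.95
ee_pos: [0.5998, -0.0303, 0.0635]
ee_rot: [-0.001, 0.691, 0.723, -0.0]
wrist_force: [0.2, -0.1, -5.2]
grip_width: 0.295
grasp_force: 79.5
[ 0.59983989 -0.03033452  0.06352286] [[-0.045  0.999 -0.001]
 [ 0.999  0.045  0.001]
 [ 0.001 -0.001 -1.   ]]
top hole 0.82 [336.7, 328.7] [ 0.3477 -0.1119  0.0605]
top hole 0.75 [251.9, 212.7] [0.5812 0.0941 0.0605]
top hole 0.65 [262.0, 210.4] [0.5886 0.0722 0.0605]
top hole 0.61 [251.8, 266.1] [0.4628 0.0816 0.0605]
top boss_top 0.68 [220.2, 206.0] [0.5876 0.1649 0.07  ]
top knob_top 0.57 [216.5, 197.4] [0.5944 0.1683 0.12  ]
top slot_mouth 0.82 [250.6, 210.2] [0.5976 0.1013 0.01  ]
scene hole 0.63 [292.9, 209.1] [0.6029 0.065  0.0605]
scene hole 0.63 [184.4, 219.8] [ 0.3705 -0.1272  0.0605]
scene boss_top 0.82 [307.3, 180.2] [0.5882 0.1636 0.07  ]
scene knob_top 0.57 [310.1, 172.8] [0.5984 0.1591 0.12  ]
scene slot_mouth 0.77 [295.0, 207.8] [0.5895 0.0978 0.01  ]
```

View pics/b2.png

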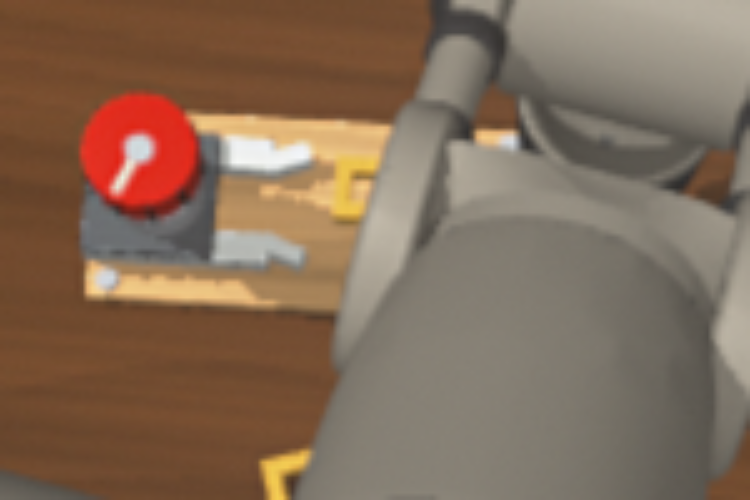

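```bash
python3 -m creep '[[[0,0,-15],[0,0,0],0],[[0,0,-10],[0,0,0],0],[[0,0,-6],[0,0,0],0],[[0,0,0],[0,0,0],0],[[0,0,0],[0,0,0],0]]' 80;  python3 -m creep '[[[0,0,-2],[0,0,0],0],[[0,0,0],[0,0,0],0]]'; python3 - <<'E'
from h import *
for c in("top","scene"):
    p=snap(c,"c_"+c)
    for t,z in(("gauge_hole",.027),("slot_mouth",.01)):
        for o in arm.mark_of(c,t)[:4]: print(c,t,round(o["conf"],2),o["location"],ray(c,o["location"],z).round(4))
p=cv2.imread("pics/c_scene.png");a=cv2.resize(p[150:250,250:350],None,fx=6,fy=6);cv2.imwrite("pics/c2.png",a)
E
```

```text
clock: 5.95
ee_pos: [0.6001, -0.0344, 0.0334]
ee_rot: [0.0, 0.692, 0.721, 0.0]
wrist_force: [-0.1, -0.0, -4.2]
grip_width: 0.296
grasp_force: 79.5
clock: 6.15
ee_pos: [0.6002, -0.0343, 0.0316]
ee_rot: [0.0, 0.692, 0.721, 0.0]
wrist_force: [-0.2, 0.4, -3.5]
grip_width: 0.297
grasp_force: 79.5
top gauge_hole 0.41 [267.6, 209.2] [0.6    0.0614 0.027 ]
top gauge_hole 0.4 [248.9, 267.4] [0.4629 0.0898 0.027 ]
top slot_mouth 0.85 [253.4, 213.5] [0.5905 0.094  0.01  ]
scene gauge_hole 0.84 [291.8, 216.0] [0.602  0.0611 0.027 ]
scene gauge_hole 0.72 [184.2, 225.5] [ 0.3646 -0.1302  0.027 ]
scene slot_mouth 0.58 [295.1, 209.0] [0.5919 0.0945 0.01  ]
```

View pics/c2.png

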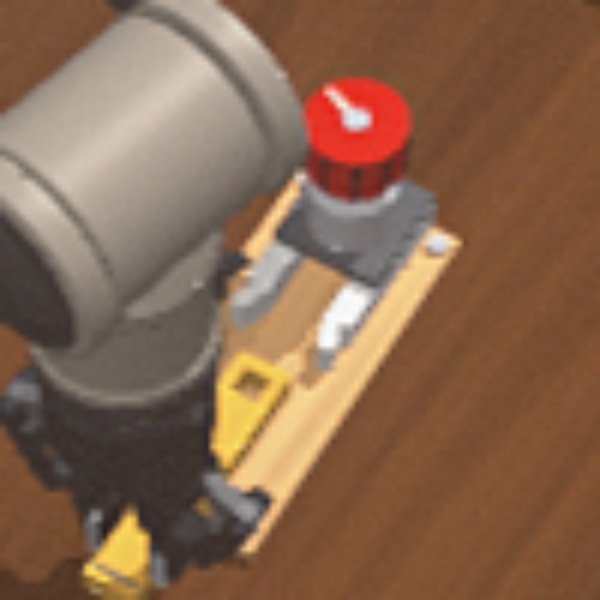

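The picture shows the bar on the plate pointing at the mouth (its front at crop about (270,362), the cheek tips at (258,325) and (318,355)), aligned within the flare. Time to push in.

```bash
python3 -m creep '[[[0,0,-1],[0,0,0],0],[[0,10,0],[0,0,0],0],[[0,10,0],[0,0,0],0],[[-1,10,0],[0,0,0],0],[[0,5,0],[0,0,0],0],[[0,0,0],[0,0,0],0]]'; python3 -m creep '[[[0,5,0],[0,0,0],0],[[-1,5,0],[0,0,0],0],[[0,5,0],[0,0,0],0],[[0,5,0],[0,0,0],0],[[0,0,0],[0,0,0],0]]'
```

```text
clock: 7.05
ee_pos: [0.5979, 0.0012, 0.0305]
ee_rot: [-0.0, 0.691, 0.722, -0.001]
wrist_force: [-3.6, -3.8, 0.4]
grip_width: 0.299
grasp_force: 80.1
clock: 7.55
ee_pos: [0.5966, 0.0213, 0.0305]
ee_rot: [-0.001, 0.692, 0.722, -0.001]
wrist_force: [-4.4, -4.0, 1.6]
grip_width: 0.299
grasp_force: 80.2
```

```bash
python3 -m creep '[[[-1,6,0],[0,0,0],0],[[0,6,0],[0,0,0],0],[[0,6,0],[0,0,0],0],[[-1,6,0],[0,0,0],0],[[0,6,0],[0,0,0],0],[[0,0,0],[0,0,0],0]]';python3 -m creep '[[[0,3,0],[0,0,0],0],[[0,3,0],[0,0,0],0],[[0,2,0],[0,0,0],0],[[0,0,0],[0,0,0],0]]'
```

```text
clock: 8.15
ee_pos: [0.595, 0.0519, 0.0305]
ee_rot: [-0.001, 0.692, 0.722, -0.001]
wrist_force: [-3.6, -0.6, 2.5]
grip_width: 0.295
grasp_force: 80.2
clock: 8.55
ee_pos: [0.5949, 0.0581, 0.0305]
ee_rot: [-0.0, 0.692, 0.722, -0.001]
wrist_force: [-5.6, -7.2, 2.2]
grip_width: 0.298
grasp_force: 80.3
```

```bash
python3 -m creep '[[[0,2,0],[0,0,0],0],[[0,2,0],[0,0,0],0],[[0,0,0],[0,0,0],0]]';python3 -m creep '[[[0,2,0],[0,0,0],0],[[0,2,0],[0,0,0],0],[[0,0,0],[0,0,0],0]]'
```

```text
clock: 8.85
ee_pos: [0.5948, 0.0619, 0.0305]
ee_rot: [-0.0, 0.692, 0.722, -0.002]
wrist_force: [-5.7, -7.9, 2.8]
grip_width: 0.298
grasp_force: 80.3
clock: 9.15
ee_pos: [0.5948, 0.0648, 0.0305]
ee_rot: [0.0, 0.692, 0.722, -0.002]
wrist_force: [-6.2, -12.4, 3.1]
grip_width: 0.298
grasp_force: 80.4
```

```bash
python3 -m creep '[[[0,2,0],[0,0,0],0],[[0,0,0],[0,0,0],0]]';python3 -m creep '[[[0,2,0],[0,0,0],0],[[0,0,0],[0,0,0],0],[[0,0,0],[0,0,0],0]]'
```

```text
clock: 9.35
ee_pos: [0.5948, 0.0648, 0.0305]
ee_rot: [0.001, 0.692, 0.722, -0.003]
wrist_force: [-7.3, -21.0, 3.7]
grip_width: 0.299
grasp_force: 80.4
clock: 9.65
ee_pos: [0.5948, 0.0649, 0.0305]
ee_rot: [0.002, 0.692, 0.722, -0.004]
wrist_force: [-6.5, -28.7, 3.8]
grip_width: 0.3
grasp_force: 80.4
```

```bash
python3 -m creep '[[[0,-3,0],[0,0,0],0],[[0,0,0],[0,0,0],1],[[0,0,0],[0,0,0],1],[[0,0,0],[0,0,0],1],[[0,0,0],[0,0,0],1],[[0,0,30],[0,0,0],1],[[0,0,40],[0,0,0],1],[[0,0,40],[0,0,0],1],[[0,-20,40],[0,0,0],1],[[0,-40,10],[0,0,0],1],[[0,-40,0],[0,0,0],1],[[0,-40,0],[0,0,0],1]]'; python3 - <<'E'
from h import *
for c in("top","scene"):
    p=snap(c,"d_"+c)
    for t,z in(("boss_top",.07),("knob_top",.12),("gauge",.01)):
        for o in arm.mark_of(c,t)[:3]: print(c,t,round(o["conf"],2),o["location"],ray(c,o["location"],z).round(4))
p=cv2.imread("pics/d_top.png");a=cv2.resize(p[180:250,190:310],None,fx=6,fy=6);cv2.imwrite("pics/d2.png",a)
E
```

```text
clock: 10.85
ee_pos: [0.5962, -0.073, 0.1913]
ee_rot: [0.001, 0.692, 0.722, 0.001]
wrist_force: [0.9, 0.2, -0.5]
grip_width: 0.997
grasp_force: 0.0
top boss_top 0.95 [219.9, 206.9] [0.5855 0.1653 0.07  ]
top knob_top 0.92 [214.4, 199.2] [0.5901 0.1723 0.12  ]
top gauge 0.74 [360.3, 315.8] [ 0.3812 -0.1678  0.01  ]
top gauge 0.7 [252.9, 289.8] [0.4154 0.0765 0.01  ]
top gauge 0.62 [245.0, 211.4] [0.5936 0.114  0.01  ]
scene knob_top 0.52 [311.1, 172.4] [0.6    0.1617 0.12  ]
scene gauge 0.95 [181.5, 237.4] [ 0.374  -0.1586  0.01  ]
scene gauge 0.75 [299.2, 205.2] [0.5949 0.1119 0.01  ]
scene gauge 0.51 [242.5, 187.7] [0.4205 0.0715 0.01  ]
```

View pics/d2.png

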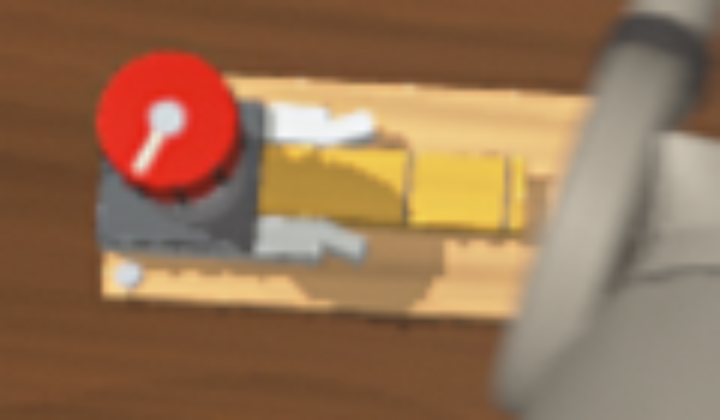

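The bar lies straight between the cheeks up to its front dark line at crop (408,185), rear end at (524,193), which agrees with it being home; the white line on the knob points to (140,165). Now the knob.

```bash
python3 -m creep '[[[-1,40,0],[0,0,0],1],[[-1,40,0],[0,0,0],1],[[-1,40,0],[0,0,0],1],[[0,40,0],[0,0,0],1],[[0,40,0],[0,0,0],1],[[0,39,0],[0,0,0],1],[[0,0,0],[0,0,0],1],[[0,0,-30],[0,0,0],1],[[0,0,-30],[0,0,0],1],[[0,0,-20],[0,0,0],1],[[0,0,-10],[0,0,0],1],[[0,0,0],[0,0,0],1]]' 30; python3 -m creep '[[[0,0,0],[0,0,0],0],[[0,0,0],[0,0,0],0],[[0,0,0],[0,0,0],0],[[0,0,0],[0,0,0],0],[[0,0,0],[0,0,0],0],[[0,0,0],[0,0,0],0]]' 30;python3 -c "
from h import *
s=arm.state();print(s['moment'],s['q'])
snap('top','e')"
```

```text
clock: 12.45
ee_pos: [0.5921, 0.1668, 0.0991]
ee_rot: [-0.001, 0.692, 0.722, -0.001]
wrist_force: [0.2, -0.1, 1.1]
grip_width: 0.998
grasp_force: 0.0
clock: 13.05
ee_pos: [0.5912, 0.1668, 0.1018]
ee_rot: [-0.001, 0.692, 0.722, -0.001]
wrist_force: [-9.7, -0.7, 8.5]
grip_width: 0.577
grasp_force: 29.8
[-0.15159535  1.46001803 -0.00161547] [1.50132350e-01 6.41108429e-01 1.44408386e+00 2.64194198e-04
 1.05939529e+00 1.08743056e-01]
```

```bash
python3 -m creep '[[[-2,0,0],[0,0,0],0],[[0,0,0],[0,0,0.1],0],[[0,0,0],[0,0,0.1],0],[[0,0,0],[0,0,0.1],0],[[0,0,0],[0,0,0.1],0],[[0,0,0],[0,0,0],0]]'; python3 -c "
from bench import arm
print(arm.state()['moment'])"
```

```text
clock: 13.7
ee_pos: [0.5906, 0.1668, 0.1018]
ee_rot: [0.0, 0.535, 0.845, 0.0]
wrist_force: [-6.2, 0.1, 8.6]
grip_width: 0.575
grasp_force: 31.5
[0.15134029 0.80916011 0.0677213 ]
```

```bash
python3 -m creep '[[[0,0,0],[0,0,0.1],0],[[0,0,0],[0,0,0.1],0],[[0,0,0],[0,0,0.1],0],[[0,0,0],[0,0,0],0]]'; python3 -c "
from bench import arm
print(arm.state()['moment'])"
```

```text
clock: 14.1
ee_pos: [0.5904, 0.1669, 0.1017]
ee_rot: [-0.0, 0.403, 0.915, 0.0]
wrist_force: [-7.4, -0.1, 7.5]
grip_width: 0.579
grasp_force: 31.8
[0.1317666  0.91069162 0.02561951]
```

```bash
python3 -m creep '[[[-1,0,0],[0,0,0.1],0],[[0,0,0],[0,0,0.1],0],[[0,0,0],[0,0,0.1],0],[[0,0,0],[0,0,0],0]]'; python3 -c "
from bench import arm
print(arm.state()['moment'])"; python3 -m creep '[[[0,0,0],[0,0,0.1],0],[[0,0,0],[0,0,0.1],0],[[0,0,0],[0,0,0.1],0],[[0,0,0],[0,0,0],0]]'; python3 -c "
from bench import arm
print(arm.state()['moment'])"
```

```text
clock: 14.5
ee_pos: [0.59, 0.1668, 0.1018]
ee_rot: [0.0, 0.262, 0.965, 0.0]
wrist_force: [-5.7, 0.0, 8.4]
grip_width: 0.573
grasp_force: 31.9
[ 0.33871032  0.7134094  -0.06881554]
clock: 14.9
ee_pos: [0.5899, 0.1667, 0.1017]
ee_rot: [0.0, 0.115, 0.993, 0.0]
wrist_force: [-6.9, -1.1, 9.3]
grip_width: 0.58
grasp_force: 32.0
[0.20697234 0.93723495 0.06576142]
```

```bash
python3 -m creep '[[[-1,0,0],[0,0,0.1],0],[[0,0,0],[0,0,0.1],0],[[0,0,0],[0,0,0.1],0],[[0,0,0],[0,0,0],0]]'; python3 -c "
from bench import arm
print(arm.state()['moment'])"; python3 -m creep '[[[0,0,0],[0,0,0.1],0],[[0,0,0],[0,0,0.1],0],[[0,0,0],[0,0,0.1],0],[[0,0,0],[0,0,0],0]]'; python3 -c "
from bench import arm
print(arm.state()['moment'])"
```

```text
clock: 15.3
ee_pos: [0.5892, 0.1665, 0.1004]
ee_rot: [0.0, -0.034, 0.999, 0.0]
wrist_force: [-0.0, -1.8, -1.6]
grip_width: 0.576
grasp_force: 31.2
[ 0.31944997  0.05823586 -0.03246834]
clock: 15.7
ee_pos: [0.589, 0.1663, 0.1003]
ee_rot: [-0.0, -0.182, 0.983, -0.0]
wrist_force: [-0.6, -3.4, -1.5]
grip_width: 0.577
grasp_force: 31.2
[0.08613276 0.17748348 0.07213038]
```

Force on z went from +8 to −1.6 N, so the thread start was passed. I lower the knob now.

```bash
python3 -m creep '[[[0,0,-3],[0,0,0],0],[[0,0,-3],[0,0,0],0],[[0,0,0],[0,0,0],0]]';  python3 -m creep '[[[0,0,-2],[0,0,0],0],[[0,0,0],[0,0,0],0],[[0,0,0],[0,0,0],0]]'; python3 - <<'E'
from h import *
p=snap("scene","f");print(arm.state()["moment"])
E
```

```text
clock: 16.0
ee_pos: [0.5891, 0.1664, 0.0944]
ee_rot: [0.0, -0.183, 0.983, -0.0]
wrist_force: [-0.6, -4.5, 1.7]
grip_width: 0.576
grasp_force: 31.7
clock: 16.3
ee_pos: [0.5893, 0.1665, 0.0939]
ee_rot: [0.001, -0.183, 0.983, -0.0]
wrist_force: [-3.6, -5.2, 9.3]
grip_width: 0.579
grasp_force: 32.6
[-5.03052064e-01  6.92640033e-01 -3.53743649e-04]
```

```bash
python3 -m creep '[[[0,0,0],[0,0,-0.12],0],[[0,0,-1],[0,0,-0.12],0],[[0,0,0],[0,0,-0.12],0],[[0,0,-1],[0,0,-0.12],0],[[0,0,0],[0,0,-0.12],0],[[0,0,-0.5],[0,0,-0.12],0],[[0,0,-0.5],[0,0,-0.12],0],[[0,0,-0.5],[0,0,-0.12],0],[[0,0,0],[0,0,0],0]]' 50; python3 -c "
from bench import arm
print(arm.state()['moment'])"; python3 -m creep '[[[0,0,-0.5],[0,0,-0.12],0],[[0,0,-0.5],[0,0,-0.12],0],[[0,0,-0.5],[0,0,-0.12],0],[[0,0,-0.5],[0,0,-0.12],0],[[0,0,-0.5],[0,0,-0.12],0],[[0,0,0],[0,0,0],0]]'; python3 -c "
from bench import arm
print(arm.state()['moment'])"
```

```text
clock: 17.25
ee_pos: [0.59, 0.1669, 0.0918]
ee_rot: [0.002, 0.293, 0.956, 0.001]
wrist_force: [-4.9, -4.3, 19.4]
grip_width: 0.57
grasp_force: 53.9
[-0.67150845  0.97076493  0.00971967]
clock: 17.85
ee_pos: [0.5904, 0.1671, 0.0894]
ee_rot: [0.002, 0.562, 0.827, 0.002]
wrist_force: [-5.2, -3.5, 19.6]
grip_width: 0.571
grasp_force: 54.1
[-0.38566672  0.75646273 -0.21049302]
```

```bash
python3 -m creep '[[[0,0,0],[0,0,-0.12],0],[[0,0,0],[0,0,-0.12],0],[[0,0,-0.5],[0,0,-0.12],0],[[0,0,-0.5],[0,0,-0.12],0],[[0,0,-0.5],[0,0,-0.12],0],[[0,0,0],[0,0,0],0]]'; python3 -c "
from bench import arm
print(arm.state()['moment'])"; python3 -m creep '[[[0,0,-0.5],[0,0,-0.1],0],[[0,0,-0.5],[0,0,-0.1],0],[[0,0,-0.5],[0,0,-0.1],0],[[0,0,0],[0,0,0],0]]'; python3 -c "
from bench import arm
print(arm.state()['moment'])"
```

```text
clock: 18.45
ee_pos: [0.5909, 0.1667, 0.0875]
ee_rot: [0.002, 0.781, 0.624, 0.002]
wrist_force: [-1.7, -4.0, 13.1]
grip_width: 0.568
grasp_force: 53.7
[-0.69363376  0.10509779 -0.02078672]
clock: 18.85
ee_pos: [0.5912, 0.1665, 0.0866]
ee_rot: [0.002, 0.866, 0.5, 0.003]
wrist_force: [-2.1, -5.0, 16.8]
grip_width: 0.571
grasp_force: 53.9
[-0.99222167  0.29336727 -0.14525562]
```

```bash
python3 -m creep '[[[0,0,-0.5],[0,0,-0.1],0],[[0,0,-0.3],[0,0,-0.1],0],[[0,0,0],[0,0,0],0]]'; python3 -c "
from bench import arm
print(arm.state()['moment'])"; python3 -m creep '[[[0,0,0],[0,0,-0.1],0],[[0,0,0],[0,0,-0.1],0],[[0,0,0],[0,0,0],0]]'; python3 -c "
from bench import arm
print(arm.state()['moment'])"
```

```text
clock: 19.15
ee_pos: [0.5912, 0.1664, 0.0862]
ee_rot: [0.002, 0.911, 0.412, 0.003]
wrist_force: [-3.3, -5.5, 18.4]
grip_width: 0.572
grasp_force: 54.0
[-1.11834074  0.339216   -0.09585731]
clock: 19.45
ee_pos: [0.5909, 0.1661, 0.0862]
ee_rot: [0.002, 0.948, 0.319, 0.003]
wrist_force: [-3.8, -6.7, 19.5]
grip_width: 0.574
grasp_force: 54.0
[-1.56986522  0.46006535  0.53143733]
```

```bash
python3 -m creep '[[[0,0,0],[0,0,-0.1],0],[[0,0,0],[0,0,-0.1],0],[[0,0,0],[0,0,0],0]]'; python3 -c "
from bench import arm
print(arm.state()['moment'])";  python3 -m creep '[[[0,0,2],[0,0,0.1],0],[[0,0,0],[0,0,0],1],[[0,0,0],[0,0,0],1],[[0,0,0],[0,0,0],1],[[0,0,0],[0,0,0],1],[[0,0,30],[0,0,0],1],[[0,0,40],[0,0,0],1],[[0,-30,40],[0,0,0],1],[[0,-50,0],[0,0,0],1],[[0,-50,0],[0,0,0],1],[[0,-50,0],[0,0,0],1],[[0,0,0],[0,0,0],1]]'; python3 - <<'E'
from h import *
for c in("top","scene"):
    p=snap(c,"g_"+c)
    for z in (.104,.112):
        o=arm.mark_of(c,"knob_top")[0]; print(c,z,o["location"],o["conf"],ray(c,o["location"],z).round(4))
p=cv2.imread("pics/g_scene.png")[150:250,250:350];q=cv2.imread("pics/c_scene.png")[150:250,250:350]
cv2.imwrite("pics/g2.png",cv2.resize(np.hstack([q,p]),None,fx=4,fy=4))
E
```

```text
clock: 19.75
ee_pos: [0.591, 0.1667, 0.0856]
ee_rot: [0.001, 0.975, 0.222, 0.003]
wrist_force: [0.2, -3.2, 13.1]
grip_width: 0.569
grasp_force: 57.0
[-1.07174596  0.17799343 -0.25571814]
clock: 20.95
ee_pos: [0.5889, -0.0191, 0.1945]
ee_rot: [0.001, 0.963, 0.269, -0.0]
wrist_force: [0.3, 0.8, 0.2]
grip_width: 1.005
grasp_force: 0.0
top 0.104 [219.2, 197.4] 0.98 [0.5988 0.1648 0.104 ]
top 0.112 [219.2, 197.4] 0.98 [0.5969 0.1637 0.112 ]
scene 0.104 [308.8, 175.3] 0.74 [0.5944 0.1597 0.104 ]
scene 0.112 [308.8, 175.3] 0.74 [0.5971 0.1549 0.112 ]
```

View pics/g2.png

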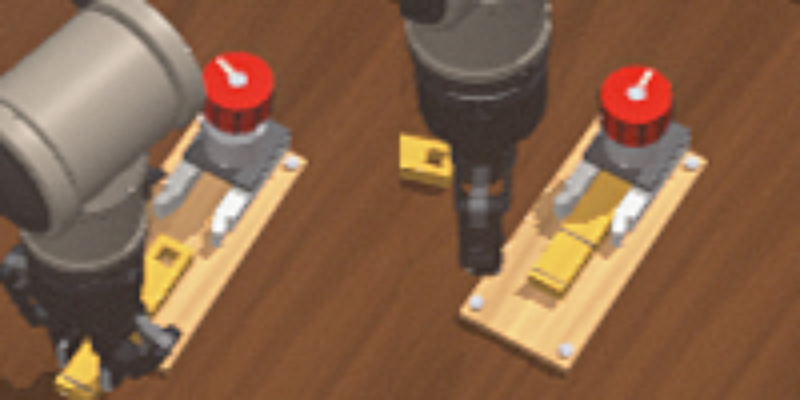

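The right half shows the bar home and the knob sitting close on the boss, white line turned. I regrip once to verify that it is tight.

```bash
python3 -m creep '[[[1,45,0],[0,0,0],1],[[1,45,0],[0,0,0],1],[[0,45,0],[0,0,0],1],[[0,46,0],[0,0,0],1],[[0,4,0],[0,0,0],1],[[0,0,0],[0,0,0],1],[[0,0,-30],[0,0,0],1],[[0,0,-30],[0,0,0],1],[[0,0,-30],[0,0,0],1],[[0,0,-15],[0,0,0],1],[[0,0,-2],[0,0,0],1],[[0,0,0],[0,0,0],1]]' 60; python3 -m creep '[[[0,0,0],[0,0,0],0],[[0,0,0],[0,0,0],0],[[0,0,0],[0,0,0],0],[[0,0,0],[0,0,0],0],[[0,0,0],[0,0,-0.1],0],[[0,0,0],[0,0,-0.1],0],[[0,0,0],[0,0,0],0]]';python3 -c "
from bench import arm
print(arm.state()['moment'])"; python3 -m creep '[[[0,0,0],[0,0,-0.1],0],[[0,0,0],[0,0,-0.1],0],[[0,0,0],[0,0,0],0]]';python3 -c "
from bench import arm
print(arm.state()['moment'])"
```

```text
clock: 22.45
ee_pos: [0.5912, 0.1709, 0.0877]
ee_rot: [0.0, 0.962, 0.272, -0.0]
wrist_force: [0.1, 0.0, 0.4]
grip_width: 1.004
grasp_force: 0.0
clock: 23.15
ee_pos: [0.5936, 0.1687, 0.09]
ee_rot: [0.003, 0.985, 0.174, 0.003]
wrist_force: [3.1, -12.4, 6.0]
grip_width: 0.561
grasp_force: 65.4
[-2.37395881 -0.70264566  0.20770954]
clock: 23.45
ee_pos: [0.5942, 0.1679, 0.0903]
ee_rot: [0.003, 0.997, 0.075, 0.004]
wrist_force: [4.8, -16.6, 6.6]
grip_width: 0.564
grasp_force: 65.9
[-2.50870686 -0.85539551  0.17305913]
```

```bash
python3 -m creep '[[[0,-3,0],[0,0,0],0],[[0,0,0],[0,0,0],1],[[0,0,0],[0,0,0],1],[[0,0,0],[0,0,0],1],[[0,0,0],[0,0,0],1],[[0,0,30],[0,0,0],1],[[0,0,40],[0,0,0],1],[[0,-30,40],[0,0,0],1],[[0,-50,0],[0,0,0],1],[[0,-50,0],[0,0,0],1],[[0,-50,0],[0,0,0],1],[[0,0,0],[0,0,0],1]]'; python3 - <<'E'
from h import *
snap("top","h_top");snap("scene","h_scene")
I=[]
for n in("top0","g_top","h_top"):
    I.append(cv2.resize(cv2.imread(f"pics/{n}.png")[180:230,200:242],None,fx=6,fy=6,interpolation=2))
J=[cv2.resize(cv2.imread(f"pics/{n}.png")[155:205,288:330],None,fx=6,fy=6,interpolation=2) for n in("c_scene","g_scene","h_scene")]
cv2.imwrite("pics/h2.png",np.vstack([np.hstack(I),np.hstack(J)])[:600])
E
```

```text
clock: 24.65
ee_pos: [0.5908, -0.0169, 0.1975]
ee_rot: [0.001, 0.997, 0.073, -0.0]
wrist_force: [0.7, 0.6, -0.1]
grip_width: 1.001
grasp_force: 0.0
```

View pics/h2.png

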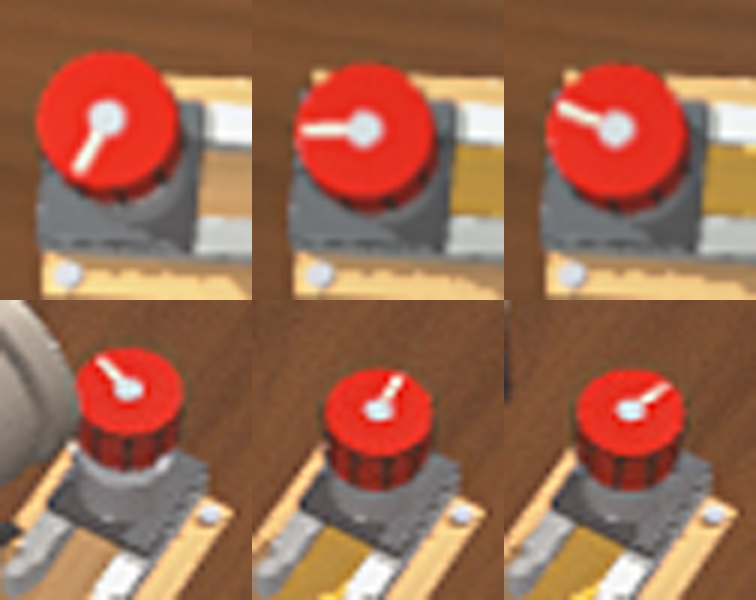

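```bash
python3 -m creep '[[[0,45,0],[0,0,0],1],[[0,45,0],[0,0,0],1],[[0,45,0],[0,0,0],1],[[0,43,0],[0,0,0],1],[[0,0,0],[0,0,0],1],[[0,0,0],[0,0,0],1],[[0,0,-30],[0,0,0],1],[[0,0,-30],[0,0,0],1],[[0,0,-30],[0,0,0],1],[[0,0,-18],[0,0,0],1],[[0,0,-2],[0,0,0],1],[[0,0,0],[0,0,0],1]]' 60; python3 -m creep '[[[0,0,0],[0,0,0],0],[[0,0,0],[0,0,0],0],[[0,0,0],[0,0,0],0],[[0,0,0],[0,0,0],0],[[0,0,0],[0,0,0],0]]';python3 -c "
from bench import arm
print(arm.state()['moment'])"
```

```text
clock: 25.95
ee_pos: [0.591, 0.1661, 0.0876]
ee_rot: [0.0, 0.997, 0.075, -0.0]
wrist_force: [0.5, -0.3, 1.0]
grip_width: 0.999
grasp_force: 0.0
clock: 26.45
ee_pos: [0.5918, 0.1664, 0.0898]
ee_rot: [0.0, 0.997, 0.076, 0.001]
wrist_force: [-1.9, -3.4, 10.2]
grip_width: 0.569
grasp_force: 61.0
[-0.16063213  0.5093719  -0.05774629]
```

```bash
python3 -m creep '[[[0,0,0],[0,0,-0.1],0],[[0,0,-0.5],[0,0,-0.1],0],[[0,0,0],[0,0,0],0]]';python3 -c "
from bench import arm
print(arm.state()['moment'])"; python3 -m creep '[[[0,0,-0.5],[0,0,-0.1],0],[[0,0,-0.5],[0,0,-0.1],0],[[0,0,0],[0,0,0],0]]';python3 -c "
from bench import arm
print(arm.state()['moment'])"; python3 -m creep '[[[0,0,-0.5],[0,0,-0.1],0],[[0,0,-0.5],[0,0,-0.1],0],[[0,0,0],[0,0,0],0]]';python3 -c "
from bench import arm
print(arm.state()['moment'])"
```

```text
clock: 26.75
ee_pos: [0.593, 0.1659, 0.0892]
ee_rot: [0.001, 1.0, -0.023, 0.003]
wrist_force: [3.1, -3.7, 5.3]
grip_width: 0.568
grasp_force: 63.6
[-0.68252279 -0.28917239  2.10215929]
clock: 27.05
ee_pos: [0.5935, 0.1654, 0.089]
ee_rot: [0.001, 0.993, -0.122, 0.004]
wrist_force: [3.2, -6.8, 9.2]
grip_width: 0.564
grasp_force: 64.4
[-1.1731961  -0.28452324  2.33583071]
clock: 27.35
ee_pos: [0.5933, 0.165, 0.0886]
ee_rot: [0.001, 0.975, -0.222, 0.004]
wrist_force: [0.1, -8.5, 13.5]
grip_width: 0.567
grasp_force: 65.8
[-1.48503265  0.11189571  1.32637423]
```

Torque now rises to 2.3 N·m and the pads slip: that is the stop. Release and compare.

```bash
python3 -m creep '[[[0,0,0],[0,0,0],1],[[0,0,0],[0,0,0],1],[[0,0,0],[0,0,0],1],[[0,0,0],[0,0,0],1],[[0,0,30],[0,0,0],1],[[0,0,40],[0,0,0],1],[[0,-30,40],[0,0,0],1],[[0,-50,0],[0,0,0],1],[[0,-50,0],[0,0,0],1],[[0,-50,0],[0,0,0],1],[[0,0,0],[0,0,0],1],[[0,0,0],[0,0,0],1]]'; python3 - <<'E'
from h import *
snap("top","i_top");snap("scene","i_scene")
I=[cv2.resize(cv2.imread(f"pics/{n}.png")[180:230,200:242],None,fx=6,fy=6,interpolation=2) for n in("g_top","h_top","i_top")]
J=[cv2.resize(cv2.imread(f"pics/{n}.png")[155:205,288:330],None,fx=6,fy=6,interpolation=2) for n in("g_scene","h_scene","i_scene")]
cv2.imwrite("pics/i2.png",np.vstack([np.hstack(I),np.hstack(J)]))
E
```

```text
clock: 28.55
ee_pos: [0.5908, -0.0143, 0.1948]
ee_rot: [-0.0, 0.975, -0.224, -0.0]
wrist_force: [0.1, 0.0, 0.4]
grip_width: 1.001
grasp_force: 0.0
```

View pics/i2.png

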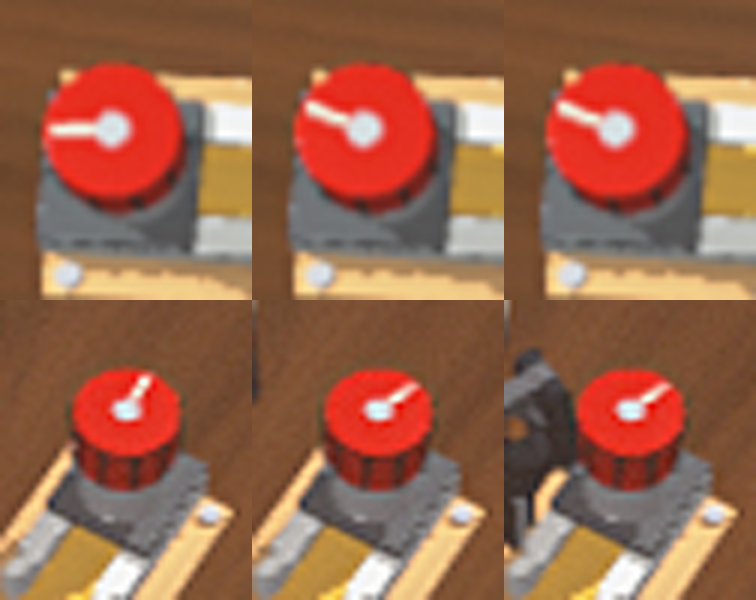

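The white line (crop (570,105), top row) has not moved since the previous bout, so the knob is hard against its stop.

```bash
python3 -c "
from bench import arm
print(arm.sign_off())"
```

```text
the job is handed in; nothing more can be done
None
```

The gauge bar is home in the slot and the red knob is screwed down to its hard stop. The gripper is clear and I never went near the mallet, jar or pricking iron; the job was handed in at about 29 s of the 72 s allowed, with no verdict returned.

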